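# Lay out pump parts in their fitted nests

## Robot

A 6-joint arm with a two-finger parallel gripper is mounted at the origin on the work surface. World frame = base frame: x ahead of the robot, y to its left, z up, the work surface at z = 0. Lengths are in m, angles in degrees, forces in N, time in s.
With the tool pointing down it reaches from about 0.4 to 0.825 m from the base axis. Payload 7 kg.
Tool frame: the origin (TCP) lies between the finger pads; the fingertips stand 19 mm ahead of it and the grasp point (between the pads) is the TCP (r.finger_overhang is the distance from the TCP to the fingertips, in m); z points along the fingers, y is the direction in which the jaws open and shut (so a half turn about z gives the same grasp; the last joint's range is limited). The gripper opens to 88 mm and grips with 3 to 60 N. Pads are 19 mm wide; open, the fingers measure 130 mm over their backs; the gripper's body (78 mm by 193 mm) begins 47 mm behind the grasp point.
Start: joints at [16.507, 20.546, 0.682, 0, -70.136, -16.507], TCP at [0.675, -0, 0.246] pointing down, gripper open.
Joint ranges: [-176.03, 176.03], [-82.01, 121.73], [-58.28, 71.71], [-173.87, 95.51], [-174.79, -0.11], [-173.66, 173.66]. Speed limits (degrees/s): [136.94, 136.94, 172.46, 180, 180, 180].

## Interface

Orientations are given as [roll, pitch, yaw] about the fixed x, y, z axes, in that order (R = Rz(yaw) Ry(pitch) Rx(roll)).
In Python, from plant import r, optics gives the robot as it stands. The module is installed in compiled form; this text tells all that it offers.
- The arm moves only by the tool step_arm, never from a script. Its argument "increments" is a list of rows, each an object of numbers: "tx", "ty", "tz": the shift along the world's x, y, z in mm; "ax", "ay", "az": the turn, a rotation vector about the world's x, y, z in degrees; "claw": the gripper command: -1 is shut, 1 is fully open, values between are in proportion. In form: [{"tx": .., "ty": .., "tz": .., "ax": .., "ay": .., "az": .., "claw": ..}, ...]. A call has 1 to 12 rows; each row shifts and turns the commanded pose from where the row before left it; what a row does not reach is not made up. A row lasts 1/10 s, in which the tool goes at most 50 mm and 8.59 degrees, less where a joint would pass 70% of its speed; a pose out of reach is approached as far as the arm can. A call with a gripper value outside its range is refused whole. The fingers move at their own pace and stop on an object; "newtons" is the grip in N (left out, the last holds). Time passes only in rows, so rows that do not move let the fingers close. It gives the time, the measured TCP pose, the force and the opening at its end, in the units of the state.
- r.get_state(): the state, without advancing time (a new reading comes with each control period).
- optics.capture(name): name is "scene" or "side" or "wrist"; returns a dict with "image" (420x560x3 uint8, blue, green, red), "depth" (420x560 float32, m along the optical axis (not along the pixel's ray), 0 where there is no reading), "fx", "fy", "cx", "cy" (pixels), "distortion" ([k1, k2, p1, p2, k3] as OpenCV has them; the pictures are not rectified), "R" (3x3) and "t" (3): a world point X has camera coordinates R X + t. Camera axes: x right, y down, z forward; pixel columns grow to the right and rows downward; lengths in m; the calibration is good to about 2 mm. A picture is of the moment at which its call begins.
- r.close_job(): hands the job in, once; it reports no verdict.
The state is a dict: "time_s": time; "joints": joint angles; "qd": joint speeds; "joint_torque": joint torques, N m; "tcp_pos": TCP position; "eef_rot": TCP orientation; "contact_force": force on the tool from outside, world axes, zero at the start; "moment": the same for the moment, N m; "gripper_width": finger opening in m.
Only numpy, scipy, OpenCV 4.12 (cv2) and the standard library are available. Lean on these libraries where they do the work, as an engineer would, in place of code of your own. Each camera call takes 0.05 s, during which the arm holds its last target. There are 200 camera calls.

## Task

Lay out the dismantled pump's four small ivory parts (the round plate with a hub, the tube-shaped sleeve, the oblong block and the square block) for reassembly: set each one into the grey nest block whose recess matches its outline in shape and size. Every part must end standing upright, as it does now, flat on the floor of its own recess, let go and at rest.

Things in the scene. Friction and masses are not known exactly. Their poses are not given: they have to be found in the camera images.
- plate_mid (a point): Loose ivory plastic pump part, round diaphragm plate: a flat disc 64 mm across and 8 mm thick with eight short ribs (4 mm high) and a plain round hub 30 mm across standing on its centre, 60 mm tall in all; grip it by the hub, above the disc. The point is on its axis 30 mm above its underside, half-way up; z axis up.
- sleeve_mid (a point): Loose ivory plastic pump part, valve sleeve: a plain round tube standing upright, 44 mm outside diameter, 28 mm bore, 56 mm tall. The point is on its axis 28 mm above its underside, half-way up; z axis up.
- manifold_mid (a point): Loose ivory plastic pump part, oblong manifold block standing upright, 70 mm long by 30 mm wide by 56 mm tall, with two round dark bore marks in its top; x axis along the 70 mm length, y across the 30 mm width. The point is its centre, 28 mm above its underside; z axis up.
- cage_mid (a point): Loose ivory plastic pump part, square valve block standing upright, 46 mm by 46 mm by 56 mm tall, with one round dark bore mark in its top; x and y axes square to its sides. The point is its centre, 28 mm above its underside; z axis up.
- plate_nest_floor (a point): Fixed grey nest block, 104 mm (x) by 96 mm (y) by 8 mm high, for the diaphragm plate: large round recess, 80 mm across in the middle of its top, 5 mm deep with a dark floor, 8 mm wider than the part on every side. The point is the middle of the recess floor, 3 mm above the bench; z axis up.
- sleeve_nest_floor (a point): Fixed grey nest block, 104 mm (x) by 96 mm (y) by 8 mm high, for the valve sleeve: small round recess, 60 mm across in the middle of its top, 5 mm deep with a dark floor, 8 mm wider than the part on every side. The point is the middle of the recess floor, 3 mm above the bench; z axis up.
- manifold_nest_floor (a point): Fixed grey nest block, 104 mm (x) by 96 mm (y) by 8 mm high, for the manifold block: oblong recess, 86 mm along its x axis by 46 mm along its y axis in the middle of its top, 5 mm deep with a dark floor, 8 mm wider than the part on every side. The point is the middle of the recess floor, 3 mm above the bench; z axis up.
- cage_nest_floor (a point): Fixed grey nest block, 104 mm (x) by 96 mm (y) by 8 mm high, for the square valve block: square recess, 62 mm by 62 mm, sides along its x and y axes in the middle of its top, 5 mm deep with a dark floor, 8 mm wider than the part on every side. The point is the middle of the recess floor, 3 mm above the bench; z axis up.
Things that resemble listed ones, but are neither listed nor needed, are in the scene too. Leave any orange or pink look-alike of the part that bears plate_nest_floor alone.

How it is judged:
By the outcome, as a careful person would: the job done as asked, in the order asked, and still so for the second after the job is handed in, with the robot touching nothing.
It also fails if it takes over 115 s, if anything falls off the work surface, if the arm or the gripper's body presses on something with over 40 N, if the wrist force passes 120 N, or if a joint passes its speed limit or range.

## Working session

There is one attempt and no reset: what is moved stays moved. The work goes in short steps, Python scripts to look and compute and a tool call to move; the robot and the scene stay as the last step left them, time stands still between calls to the robot, and variables do not carry over. Pictures are saved under pics/ and viewed, about 12 in all and at most 16, crops included, and the job is handed in when it is done.

Besides the shell and the picture viewer there is one more tool, called after "Emit:" as name([rows], argument=value, ...), one row to a line, values as JSON. step_arm: Moves the arm, as the interface text tells. Its arguments: {"type":"object","properties":{"increments":{"type":"array","items":{"type":"object","properties":{"tx":{"type":"number"},"ty":{"type":"number"},"tz":{"type":"number"},"ax":{"type":"number"},"ay":{"type":"number"},"az":{"type":"number"},"claw":{"type":"number"}}}},"newtons":{"type":"number"}},"required":["increments"]}

```bash
mkdir -p pics; cat > h.py <<'E'
import numpy as np, cv2, pickle
from plant import r, optics
def cap(n,f):
    c=optics.capture(n); cv2.imwrite(f'pics/{f}.png',c['image']); pickle.dump(c,open(f'pics/{f}.pkl','wb')); return c
def load(f): return pickle.load(open(f'pics/{f}.pkl','rb'))
def ray(c,u,v):
    K=np.array([[c['fx'],0,c['cx']],[0,c['fy'],c['cy']],[0,0,1]])
    p=cv2.undistortPoints(np.array([[[u,v]]],float),K,np.array(c['distortion']))[0,0]
    R=np.array(c['R']);t=np.array(c['t']); return -R.T@t, R.T@np.array([p[0],p[1],1.])
def atz(c,u,v,z):
    o,d=ray(c,u,v); return o+d*(z-o[2])/d[2]
def dep(c,u,v):
    o,d=ray(c,u,v); return o+d*c['depth'][int(round(v)),int(round(u))]
def cloud(c):
    h,w=c['depth'].shape; K=np.array([[c['fx'],0,c['cx']],[0,c['fy'],c['cy']],[0,0,1]])
    g=np.stack(np.meshgrid(np.arange(w),np.arange(h)),-1).reshape(-1,1,2).astype(float)
    p=cv2.undistortPoints(g,K,np.array(c['distortion']))[:,0]
    X=np.c_[p,np.ones(len(p))]*c['depth'].reshape(-1,1)
    return ((X-np.array(c['t']))@np.array(c['R'])).reshape(h,w,3)
E
python3 - <<'E'
from h import *
for n in('scene','side','wrist'):
    c=cap(n,n+'0'); print(n,c['fx'],-np.array(c['R']).T@c['t'],(c['depth']>0).mean())
a=cv2.imread('pics/scene0.png');
cv2.imwrite('pics/scene0b.png',cv2.resize(a,(800,600)))
print(r.get_state())
E
```

```text
scene 426.60532568463276 [ 0.8960773  -0.7031228   1.03260393] 0.9957993197278912
side 435.5559111382543 [ 0.26420055 -0.87215601  0.84993206] 0.9959736394557823
wrist 358.749168539243 [ 0.67494635 -0.07731521  0.38320129] 0.9959098639455782
{'time_s': 0.15, 'joints': array([ 1.65054222e+01,  2.05813829e+01,  6.46956986e-01, -1.24468183e-02,
       -7.01357488e+01, -1.65061700e+01]), 'qd': array([-0.01473977, -0.08346272,  0.17494605,  0.0044948 , -0.00222468,
       -0.02544523]), 'joint_torque': array([ 1.39394037e-04, -5.83274567e+01,  2.93289685e+01,  7.00122759e+00,
        8.75052094e-03, -9.76538854e-05]), 'tcp_pos': array([ 6.74669389e-01, -5.10671036e-05,  2.44860421e-01]), 'eef_rot': array([ 1.79929392e+02, -8.71921940e-03, -9.00049790e+01]), 'contact_force': array([0.26536833, 0.19839374, 1.13929401]), 'moment': array([ 0.02652564,  0.00244881, -0.00904793]), 'gripper_width': 0.08803716961656821}
```

View pics/scene0b.png

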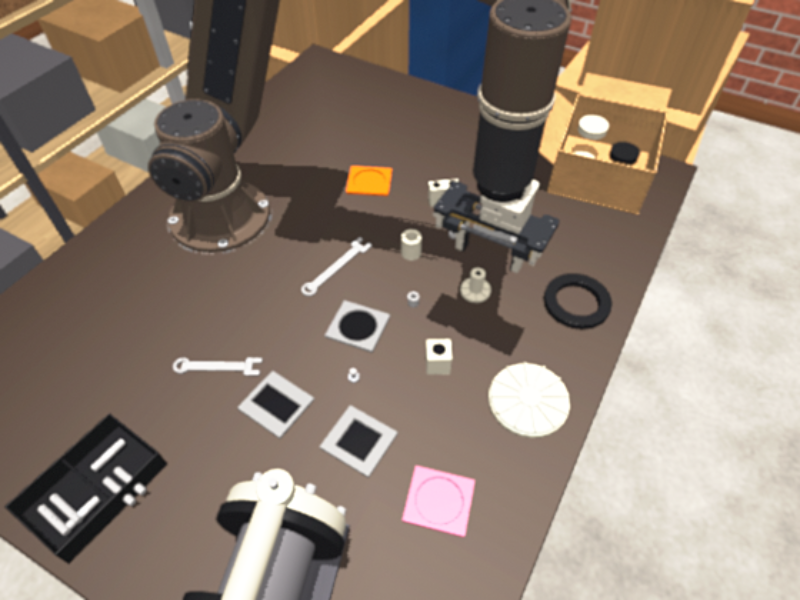

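View pics/side0.png

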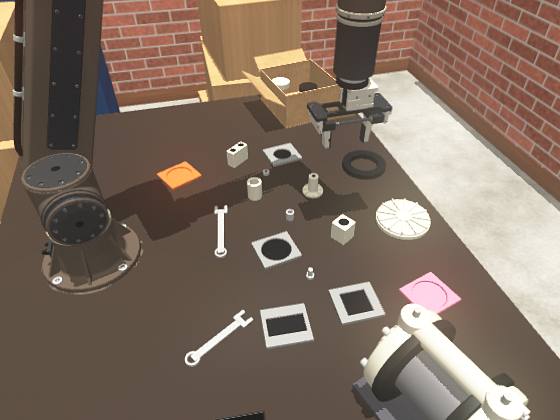

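The scene and side views show every part and nest. In the side view the parts are the manifold (237,154), sleeve (255,188), plate (313,185) and cage (343,229). The nests are small round (283,155), large round (277,249), oblong (287,325) and square (356,302). The orange and pink look-alikes, wrenches and small fittings are to be avoided. I'll fit positions from depth in both views.

```bash
python3 - <<'E'
from h import *
S={'manifold':(237,150),'sleeve':(255,182),'plate':(313,185),'cage':(343,225)}
N={'sleeve_n':(283,155),'plate_n':(277,249),'manifold_n':(287,325),'cage_n':(356,302)}
cs,cc=load('side0'),load('scene0'); Ps,Pc=cloud(cs),cloud(cc)
for k,(u,v) in S.items():
    p0=dep(cs,u,v)[:2]
    for nm,P in(('side',Ps),('scene',Pc)):
        Q=P.reshape(-1,3); m=np.hypot(*(Q[:,:2]-p0).T)<.06; Q=Q[m]; Q=Q[(Q[:,2]>.02)&(Q[:,2]<.075)]
        if len(Q)<10: print(k,nm,'none'); continue
        zt=np.percentile(Q[:,2],95); T=Q[Q[:,2]>zt-.006]
        rc=cv2.minAreaRect((T[:,:2]*1000).astype(np.float32))
        print(k,nm,len(T),'ztop %.4f'%zt,'c',np.round(rc[0],1),'size',np.round(rc[1],1),'ang %.1f'%rc[2])
for k,(u,v) in N.items():
    p0=dep(cs,u,v)[:2]
    for nm,P,c in(('side',Ps,cs),('scene',Pc,cc)):
        g=c['image'].max(-1).astype(int).reshape(-1); Q=P.reshape(-1,3)
        m=(np.hypot(*(Q[:,:2]-p0).T)<.075)&(Q[:,2]<.016)&(Q[:,2]>-.01); 
        T=Q[m&(g>110)]; 
        D=Q[m&(g<35)&(np.hypot(*(Q[:,:2]-p0).T)<.05)]
        if len(T)<10: print(k,nm,p0,'none');continue
        rc=cv2.minAreaRect((T[:,:2]*1000).astype(np.float32)); rd=cv2.minAreaRect((D[:,:2]*1000).astype(np.float32)) if len(D)>9 else ((0,0),(0,0),0)
        print(k,nm,'z %.4f'%np.median(T[:,2]),'c',np.round(rc[0],1),np.round(rc[1],1),'%.1f'%rc[2],'| dark z %.4f'%(np.median(D[:,2]) if len(D) else 0),np.round(rd[0],1),np.round(rd[1],1),'%.1f'%rd[2])
a=cv2.imread('pics/side0.png')[120:360,140:460]; cv2.imwrite('pics/side0c.png',cv2.resize(a,(800,600),interpolation=cv2.INTER_CUBIC))
E
```

```text
manifold side 123 ztop 0.0588 c [441.4 308.8] size [74.8 31.5] ang 37.9
manifold scene 93 ztop 0.0582 c [442.1 306.5] size [67.5 33.6] ang 36.0
sleeve side 82 ztop 0.0570 c [454.9 117.1] size [41.7 42.7] ang 25.9
sleeve scene 76 ztop 0.0576 c [453.1 119. ] size [38.  48.1] ang 29.1
plate side 56 ztop 0.0607 c [629.   89.8] size [28.9 26.7] ang 71.5
plate scene 61 ztop 0.0627 c [630.4  93. ] size [27.6 28.1] ang 8.6
cage side 226 ztop 0.0572 c [ 643.2 -114.5] size [46.8 46.4] ang 31.9
cage scene 250 ztop 0.0588 c [ 644.1 -113.6] size [48.1 50.2] ang 30.5
sleeve_n side z 0.0069 c [593.8 312.4] [114.  121.4] 8.1 | dark z 0.0000 [0 0] [0 0] 0.0
sleeve_n scene z 0.0064 c [578.8 273.7] [ 55.6 133.6] 66.2 | dark z 0.0000 [0 0] [0 0] 0.0
plate_n side z 0.0067 c [ 460.3 -106.9] [111.1 110.8] 8.2 | dark z 0.0000 [0 0] [0 0] 0.0
plate_n scene z 0.0026 c [ 462.3 -112.3] [147.9 147.3] 42.8 | dark z 0.0043 [ 460.9 -122. ] [66. 47.] 19.8
manifold_n side z 0.0076 c [ 421.4 -335.7] [106.9 107.2] 84.9 | dark z 0.0000 [0 0] [0 0] 0.0
manifold_n scene z 0.0027 c [ 423.3 -339.7] [148.5 147.9] 18.0 | dark z 0.0027 [0 0] [0 0] 0.0
cage_n side z 0.0066 c [ 606.3 -333.3] [130.2 129.6] 88.1 | dark z 0.0000 [0 0] [0 0] 0.0
cage_n scene z 0.0028 c [ 596.9 -324.8] [147.6 148.6] 84.6 | dark z 0.0000 [0 0] [0 0] 0.0
```

View pics/side0c.png

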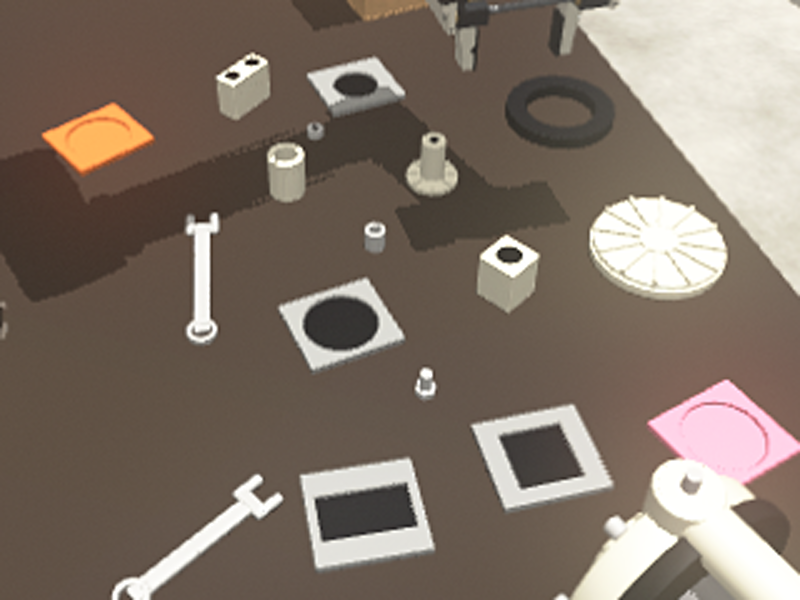

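View pics/wrist0.png

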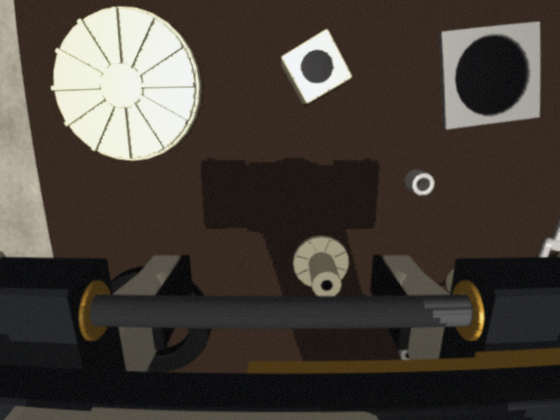

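```bash
python3 - <<'E'
from h import *
cs,cc=load('side0'),load('scene0'); Ps=cloud(cs);Pc=cloud(cc)
C={'sleeve':[(307,72),(376,57),(404,89),(340,108)],'plate':[(278,311),(368,279),(404,324),(315,364)],'manifold':[(300,473),(409,458),(433,545),(316,565)],'cage':[(471,425),(573,404),(612,482),(504,504)],'manifold_rec':[(315,497),(412,484),(417,525),(321,543)],'cage_rec':[(498,435),(562,422),(585,475),(521,489)]}
D={'plate':[(346,300),(390,314),(372,348),(326,331)],'manifold':[(274,372),(313,400),(280,433),(239,404)],'cage':[(357,406),(397,434),(361,472),(321,444)]}
def rep(k,c,px):
    X=np.array([atz(c,u,v,.008)[:2]*1000 for u,v in px]); rc=cv2.minAreaRect(X.astype(np.float32))
    e=[X[(i+1)%4]-X[i] for i in range(4)]
    print(k,X.mean(0).round(1),'rect',np.round(rc[0],1),'edges',[round(np.hypot(*q)) for q in e],'ang',[round(np.degrees(np.arctan2(q[1],q[0])),1) for q in e])
for k,p in C.items(): rep('side '+k,cs,[(140+(x+.5)/2.5-.5,120+(y+.5)/2.5-.5) for x,y in p])
for k,p in D.items(): rep('scene '+k,cc,[(x*.7,y*.7) for x,y in p])
for n,u,v in(('sl',282,153.5),('pl',276.5,249),('man',286,325),('cage',356.5,302)): print(n,dep(cs,u,v).round(4), Ps[int(v)-2:int(v)+3,int(u)-2:int(u)+3,2].mean().round(4))
# tall things near pump
for P in(Ps,Pc):
    Q=P.reshape(-1,3); Q=Q[(Q[:,1]<-.36)&(Q[:,2]>.03)&(Q[:,0]>.3)&(Q[:,0]<1.1)]; 
    for x in np.arange(.3,1.0,.1):
        q=Q[(Q[:,0]>=x)&(Q[:,0]<x+.1)]; print(round(x,1),len(q),(q[:,1].max().round(3),q[:,2].max().round(3)) if len(q) else '')
E
```

```text
side sleeve [594.8 308.9] rect [594.  311.2] edges [102, 85, 96, 95] ang [np.float64(5.6), np.float64(-80.4), np.float64(-168.8), np.float64(103.2)]
side plate [ 460.8 -109.1] rect [ 460.7 -108.5] edges [107, 77, 107, 84] ang [np.float64(10.9), np.float64(-76.6), np.float64(-164.9), np.float64(103.6)]
side manifold [ 420.4 -338. ] rect [ 420.6 -337.4] edges [102, 92, 103, 95] ang [np.float64(-6.5), np.float64(-94.7), np.float64(174.9), np.float64(84.9)]
side cage [ 595.1 -324.1] rect [ 594.8 -324.3] edges [105, 92, 104, 91] ang [np.float64(-1.6), np.float64(-91.9), np.float64(177.4), np.float64(88.8)]
side manifold_rec [ 421.2 -341.7] rect [ 421.8 -343. ] edges [89, 43, 86, 47] ang [np.float64(-6.9), np.float64(-101.9), np.float64(176.1), np.float64(82.4)]
side cage_rec [ 595.5 -326.9] rect [ 596.1 -326.9] edges [65, 62, 62, 62] ang [np.float64(-1.9), np.float64(-94.0), np.float64(178.4), np.float64(88.3)]
scene plate [ 459.2 -109.6] rect [ 459.1 -108.7] edges [101, 91, 104, 88] ang [np.float64(8.1), np.float64(-83.0), np.float64(-173.9), np.float64(95.1)]
scene manifold [ 422.  -339.2] rect [ 421.7 -340.1] edges [101, 85, 102, 89] ang [np.float64(-7.4), np.float64(-99.2), np.float64(174.5), np.float64(80.4)]
scene cage [ 595.8 -325.7] rect [ 596.6 -326.6] edges [94, 94, 90, 97] ang [np.float64(-7.4), np.float64(-101.7), np.float64(174.4), np.float64(80.6)]
sl [0.5936 0.3101 0.0018] 0.0028
pl [ 0.4605 -0.1118  0.0038] 0.003
man [ 0.4208 -0.3407  0.0043] 0.0041
cage [ 0.5979 -0.3243  0.0019] 0.0036
0.3 91 (np.float64(-0.526), np.float64(0.051))
0.4 0 
0.5 5936 (np.float64(-0.492), np.float64(0.244))
0.6 5014 (np.float64(-0.489), np.float64(0.244))
0.7 108 (np.float64(-0.63), np.float64(0.185))
0.8 0 
0.9 0 
0.3 554 (np.float64(-0.527), np.float64(0.053))
0.4 0 
0.5 1454 (np.float64(-0.488), np.float64(0.243))
0.6 4553 (np.float64(-0.472), np.float64(0.242))
0.7 0 
0.8 988 (np.float64(-0.703), np.float64(1.033))
0.9 0
```

The nests measured from both views agree to about 2 mm. Moving to the plate hub (630, 91).

Emit:
step_arm([
  {"tx": -9,"ty": 18,"tz": -20,"claw": 1},
  {"tx": -9,"ty": 18,"tz": -20,"claw": 1},
  {"tx": -9,"ty": 18,"tz": -20,"claw": 1},
  {"tx": -9,"ty": 18,"tz": -20,"claw": 1},
  {"tx": -9,"ty": 19,"tz": -20,"claw": 1},
  {"tz": -30,"claw": 1},
  {"tz": -30,"claw": 1},
  {"tz": -30,"claw": 1},
  {"tz": -13,"claw": 1},
  {"claw": 1},
  {"claw": 1},
], newtons=15)

```text
$.increments[0]: bad value
```

```bash
python3 - <<'E'
from h import *
cap('wrist','w1'); cap('side','s1')
a=cv2.imread('pics/s1.png')[120:300,230:470]; b=cv2.imread('pics/w1.png')
cv2.imwrite('pics/m1.png',np.hstack([cv2.resize(a,(400,300)),cv2.resize(b,(400,300))]))
E
```

```text
(no output)
```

View pics/m1.png

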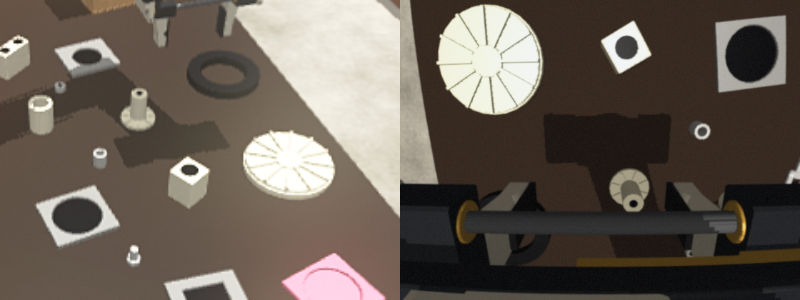

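The call was refused, so nothing moved and the picture is unchanged. I'll retry with every key given.

Emit:
step_arm([
  {"tx": -9,"ty": 18,"tz": -20,"ax": 0,"ay": 0,"az": 0,"claw": 1},
  {"tx": -9,"ty": 18,"tz": -20,"ax": 0,"ay": 0,"az": 0,"claw": 1},
  {"tx": -9,"ty": 18,"tz": -20,"ax": 0,"ay": 0,"az": 0,"claw": 1},
  {"tx": -9,"ty": 18,"tz": -20,"ax": 0,"ay": 0,"az": 0,"claw": 1},
  {"tx": -9,"ty": 19,"tz": -20,"ax": 0,"ay": 0,"az": 0,"claw": 1},
  {"tx": 0,"ty": 0,"tz": 0,"ax": 0,"ay": 0,"az": 0,"claw": 1},
], newtons=15)

```text
time_s: 0.85
tcp_pos: [0.6274, 0.0923, 0.1425]
eef_rot: [179.7, -0.1, -89.9]
contact_force: [-0.1, -0.4, 0.0]
gripper_width: 0.0878
```

Emit:
step_arm([
  {"tx": 0,"ty": 0,"tz": -35,"ax": 0,"ay": 0,"az": 0,"claw": 1},
  {"tx": 0,"ty": 0,"tz": -35,"ax": 0,"ay": 0,"az": 0,"claw": 1},
  {"tx": 0,"ty": 0,"tz": -25,"ax": 0,"ay": 0,"az": 0,"claw": 1},
  {"tx": 0,"ty": 0,"tz": -9,"ax": 0,"ay": 0,"az": 0,"claw": 1},
  {"tx": 0,"ty": 0,"tz": 0,"ax": 0,"ay": 0,"az": 0,"claw": 1},
  {"tx": 0,"ty": 0,"tz": 0,"ax": 0,"ay": 0,"az": 0,"claw": 1},
])

```text
time_s: 1.45
tcp_pos: [0.6311, 0.0911, 0.0429]
eef_rot: [-179.9, 0.0, -90.0]
contact_force: [0.9, 0.5, 0.2]
gripper_width: 0.0875
```

```bash
python3 - <<'E'
from h import *
print(r.get_state()['tcp_pos'])
cap('wrist','w1'); cap('side','s1')
a=cv2.imread('pics/s1.png')[120:240,230:390]; b=cv2.imread('pics/w1.png')
cv2.imwrite('pics/m2.png',np.hstack([cv2.resize(a,(400,300)),cv2.resize(b,(400,300))]))
E
```

```text
[0.63108187 0.09107873 0.04290965]
```

View pics/m2.png

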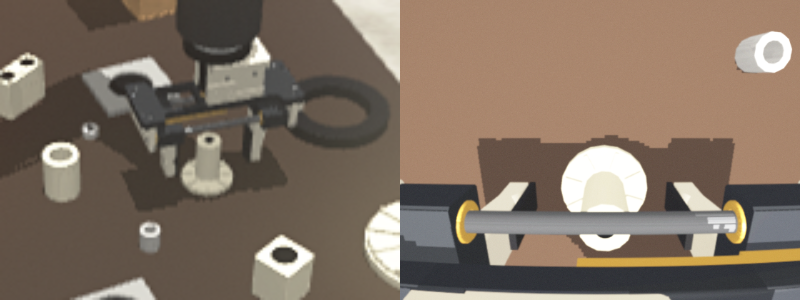

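```bash
python3 - <<'E'
from h import *
c=load('w1'); print('disc L/R/top', [atz(c,u,v,.008).round(4)[:2] for u,v in((161*1.4,187*1.4),(247*1.4,187*1.4),(204*1.4,146*1.4))])
P=cloud(load('s1')).reshape(-1,3); m=(np.hypot(P[:,0]-.63,P[:,1]-.09)<.02)&(P[:,2]>.052)&(P[:,2]<.066); Q=P[m]; print(Q[:,:2].min(0),Q[:,:2].max(0),len(Q))
E
```

```text
disc L/R/top [array([0.6605, 0.0919]), array([0.5971, 0.0919]), array([0.6289, 0.0606])]
[0.61396245 0.07341069] [0.64325665 0.10693921] 63
```

The hub is centred between the jaws, with the disc centre at about (629, 92). Gripping and lifting.

Emit:
step_arm([
  {"tx": 0,"ty": 0,"tz": 0,"ax": 0,"ay": 0,"az": 0,"claw": -1},
  {"tx": 0,"ty": 0,"tz": 0,"ax": 0,"ay": 0,"az": 0,"claw": -1},
  {"tx": 0,"ty": 0,"tz": 0,"ax": 0,"ay": 0,"az": 0,"claw": -1},
  {"tx": 0,"ty": 0,"tz": 0,"ax": 0,"ay": 0,"az": 0,"claw": -1},
  {"tx": 0,"ty": 0,"tz": 0,"ax": 0,"ay": 0,"az": 0,"claw": -1},
  {"tx": 0,"ty": 0,"tz": 0,"ax": 0,"ay": 0,"az": 0,"claw": -1},
  {"tx": 0,"ty": 0,"tz": 0,"ax": 0,"ay": 0,"az": 0,"claw": -1},
  {"tx": 0,"ty": 0,"tz": 20,"ax": 0,"ay": 0,"az": 0,"claw": -1},
  {"tx": 0,"ty": 0,"tz": 30,"ax": 0,"ay": 0,"az": 0,"claw": -1},
  {"tx": 0,"ty": 0,"tz": 30,"ax": 0,"ay": 0,"az": 0,"claw": -1},
  {"tx": 0,"ty": 0,"tz": 0,"ax": 0,"ay": 0,"az": 0,"claw": -1},
], newtons=15)

```text
time_s: 2.65
tcp_pos: [0.6324, 0.0917, 0.126]
eef_rot: [-179.6, 0.1, -90.0]
contact_force: [0.2, 0.1, -1.2]
gripper_width: 0.0294
```

Emit:
step_arm([
  {"tx": -28,"ty": -33,"tz": 0,"ax": 0,"ay": 0,"az": 0,"claw": -1},
  {"tx": -28,"ty": -33,"tz": 0,"ax": 0,"ay": 0,"az": 0,"claw": -1},
  {"tx": -28,"ty": -33,"tz": 0,"ax": 0,"ay": 0,"az": 0,"claw": -1},
  {"tx": -28,"ty": -33,"tz": 0,"ax": 0,"ay": 0,"az": 0,"claw": -1},
  {"tx": -28,"ty": -33,"tz": 0,"ax": 0,"ay": 0,"az": 0,"claw": -1},
  {"tx": -28,"ty": -33,"tz": 0,"ax": 0,"ay": 0,"az": 0,"claw": -1},
  {"tx": -3,"ty": -4,"tz": 0,"ax": 0,"ay": 0,"az": 0,"claw": -1},
  {"tx": 0,"ty": 0,"tz": 0,"ax": 0,"ay": 0,"az": 0,"claw": -1},
  {"tx": 0,"ty": 0,"tz": -30,"ax": 0,"ay": 0,"az": 0,"claw": -1},
  {"tx": 0,"ty": 0,"tz": -20,"ax": 0,"ay": 0,"az": 0,"claw": -1},
  {"tx": 0,"ty": 0,"tz": 0,"ax": 0,"ay": 0,"az": 0,"claw": -1},
  {"tx": 0,"ty": 0,"tz": 0,"ax": 0,"ay": 0,"az": 0,"claw": -1},
])

```text
time_s: 3.85
tcp_pos: [0.4596, -0.1105, 0.0715]
eef_rot: [179.9, -0.0, -89.9]
contact_force: [0.2, 0.1, -0.5]
gripper_width: 0.0299
```

```bash
python3 - <<'E'
from h import *
print(r.get_state()['tcp_pos'])
cap('wrist','w2'); cap('side','s2')
a=cv2.imread('pics/s2.png')[170:290,200:360]; b=cv2.imread('pics/w2.png')
cv2.imwrite('pics/m3.png',np.hstack([cv2.resize(a,(400,300)),cv2.resize(b,(400,300))]))
E
```

```text
[ 0.45960577 -0.11052878  0.07150068]
```

View pics/m3.png

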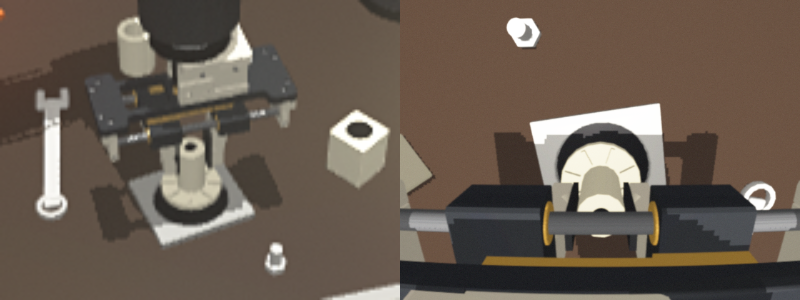

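```bash
python3 - <<'E'
from h import *
c=load('w2'); f=1.4
print('nest corners',[atz(c,u*f,v*f,.008).round(4)[:2] for u,v in((130,122),(260,104))])
print('rec top', atz(c,203*f,123*f,.008).round(4),'L,R',atz(c,157*f,160*f,.008).round(4),atz(c,249*f,160*f,.008).round(4))
print('disc top',atz(c,200*f,143*f,.037).round(4),'L,R',atz(c,158*f,180*f,.037).round(4),atz(c,241*f,180*f,.037).round(4))
E
```

```text
nest corners [array([ 0.5162, -0.1533]), array([ 0.4132, -0.1675])]
rec top [ 0.4579 -0.1523  0.008 ] L,R [ 0.496  -0.1213  0.008 ] [ 0.4195 -0.1213  0.008 ]
disc top [ 0.4602 -0.1433  0.037 ] L,R [ 0.4908 -0.1155  0.037 ] [ 0.4303 -0.1155  0.037 ]
```

Emit:
step_arm([
  {"tx": -2,"ty": -1,"tz": -12,"ax": 0,"ay": 0,"az": 0,"claw": -1},
  {"tx": 0,"ty": 0,"tz": -8,"ax": 0,"ay": 0,"az": 0,"claw": -1},
  {"tx": 0,"ty": 0,"tz": -5,"ax": 0,"ay": 0,"az": 0,"claw": -1},
  {"tx": 0,"ty": 0,"tz": -1,"ax": 0,"ay": 0,"az": 0,"claw": -1},
  {"tx": 0,"ty": 0,"tz": 0,"ax": 0,"ay": 0,"az": 0,"claw": -1},
  {"tx": 0,"ty": 0,"tz": 0,"ax": 0,"ay": 0,"az": 0,"claw": -1},
])

```text
time_s: 4.55
tcp_pos: [0.459, -0.112, 0.0479]
eef_rot: [-179.8, -0.0, -89.9]
contact_force: [-1.7, -2.1, 13.1]
gripper_width: 0.0296
```

```bash
python3 - <<'E'
from h import *
s=r.get_state();print(s['tcp_pos'],s['contact_force'])
c=cap('wrist','w3'); s=r.get_state();print(s['tcp_pos'],s['contact_force'])
cv2.imwrite('pics/m4.png',c['image'])
E
```

```text
[ 0.45904519 -0.1120449   0.04790845] [-1.66207104 -2.09358484 13.09038131]
[ 0.45906495 -0.11202948  0.04793755] [-1.50561109 -2.15383031 13.78585533]
```

View pics/m4.png

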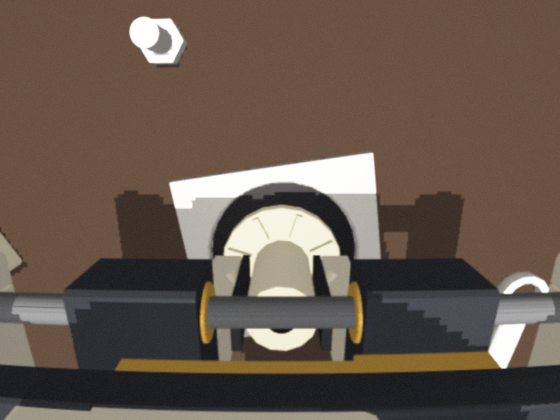

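The disc is inside the recess and pressing on the floor. Releasing.

Emit:
step_arm([
  {"tx": 0,"ty": 0,"tz": 1,"ax": 0,"ay": 0,"az": 0,"claw": -1},
  {"tx": 0,"ty": 0,"tz": 0,"ax": 0,"ay": 0,"az": 0,"claw": 1},
  {"tx": 0,"ty": 0,"tz": 0,"ax": 0,"ay": 0,"az": 0,"claw": 1},
  {"tx": 0,"ty": 0,"tz": 0,"ax": 0,"ay": 0,"az": 0,"claw": 1},
  {"tx": 0,"ty": 0,"tz": 0,"ax": 0,"ay": 0,"az": 0,"claw": 1},
  {"tx": 0,"ty": 0,"tz": 0,"ax": 0,"ay": 0,"az": 0,"claw": 1},
  {"tx": 0,"ty": 0,"tz": 30,"ax": 0,"ay": 0,"az": 0,"claw": 1},
  {"tx": 0,"ty": 0,"tz": 30,"ax": 0,"ay": 0,"az": 0,"claw": 1},
  {"tx": 0,"ty": 0,"tz": 26,"ax": 0,"ay": 0,"az": 0,"claw": 1},
  {"tx": 0,"ty": 0,"tz": 0,"ax": 0,"ay": 0,"az": 0,"claw": 1},
])

```text
time_s: 5.6
tcp_pos: [0.4592, -0.1119, 0.1359]
eef_rot: [-179.6, 0.0, -90.0]
contact_force: [1.2, -0.3, -0.5]
gripper_width: 0.0869
```

Emit:
step_arm([
  {"tx": 37,"ty": 10,"tz": 5,"ax": 0,"ay": 0,"az": 0,"claw": 1},
  {"tx": 37,"ty": 10,"tz": 5,"ax": 0,"ay": 0,"az": 0,"claw": 1},
  {"tx": 37,"ty": 10,"tz": 5,"ax": 0,"ay": 0,"az": 0,"claw": 1},
  {"tx": 37,"ty": 10,"tz": 5,"ax": 0,"ay": 0,"az": 0,"claw": 1},
  {"tx": 37,"ty": 10,"tz": 5,"ax": 0,"ay": 0,"az": 0,"claw": 1},
  {"tx": 2,"ty": 2,"tz": 2,"ax": 0,"ay": 0,"az": 0,"claw": 1},
  {"tx": 0,"ty": 0,"tz": 0,"ax": 0,"ay": 0,"az": 0,"claw": 1},
  {"tx": 0,"ty": 0,"tz": 0,"ax": 0,"ay": 0,"az": 0,"claw": 1},
])

```text
time_s: 6.4
tcp_pos: [0.6429, -0.0602, 0.1585]
eef_rot: [179.9, -0.0, -90.0]
contact_force: [-0.4, 0.5, 0.2]
gripper_width: 0.0881
```

```bash
cat >> h.py <<'E'
def toprect(c,zlo,zhi,xy,rad):
    P=cloud(c).reshape(-1,3); m=(np.hypot(*(P[:,:2]-xy).T)<rad)&(P[:,2]>zlo)&(P[:,2]<zhi); T=P[m]
    rc=cv2.minAreaRect((T[:,:2]*1000).astype(np.float32)); print(len(T),'z %.4f'%np.median(T[:,2]),'c',np.round(rc[0],1),np.round(rc[1],1),'ang %.1f'%rc[2])
E
python3 - <<'E'
from h import *
print(r.get_state()['tcp_pos'])
c=cap('wrist','w4'); toprect(c,.05,.064,np.array([.644,-.114]),.05)
cap('side','s4'); P=cloud(load('s4')).reshape(-1,3); m=(np.hypot(P[:,0]-.459,P[:,1]+.112)<.02)&(P[:,2]>.055)&(P[:,2]<.07); print('hub top',np.median(P[m],0), P[m].min(0),P[m].max(0))
E
```

```text
[ 0.64286919 -0.06017223  0.15853949]
4605 z 0.0554 c [ 643.9 -112.2] [46.3 46. ] ang 30.0
hub top [ 0.45738936 -0.11232292  0.06205759] [ 0.44423101 -0.1247679   0.05516688] [ 0.47175161 -0.09391834  0.06620114]
```

Emit:
step_arm([
  {"tx": 0,"ty": -13,"tz": -10,"ax": 0,"ay": 0,"az": 7.5,"claw": 1},
  {"tx": 0,"ty": -13,"tz": -10,"ax": 0,"ay": 0,"az": 7.5,"claw": 1},
  {"tx": 0,"ty": -13,"tz": -10,"ax": 0,"ay": 0,"az": 7.5,"claw": 1},
  {"tx": 0,"ty": -14,"tz": -2,"ax": 0,"ay": 0,"az": 7.5,"claw": 1},
  {"tx": 0,"ty": 0,"tz": 0,"ax": 0,"ay": 0,"az": 0,"claw": 1},
  {"tx": 0,"ty": 0,"tz": -30,"ax": 0,"ay": 0,"az": 0,"claw": 1},
  {"tx": 0,"ty": 0,"tz": -30,"ax": 0,"ay": 0,"az": 0,"claw": 1},
  {"tx": 0,"ty": 0,"tz": -20,"ax": 0,"ay": 0,"az": 0,"claw": 1},
  {"tx": 0,"ty": 0,"tz": -10,"ax": 0,"ay": 0,"az": 0,"claw": 1},
  {"tx": 0,"ty": 0,"tz": 0,"ax": 0,"ay": 0,"az": 0,"claw": 1},
  {"tx": 0,"ty": 0,"tz": 0,"ax": 0,"ay": 0,"az": 0,"claw": 1},
])

```text
time_s: 7.6
tcp_pos: [0.6446, -0.1129, 0.0387]
eef_rot: [-179.9, -0.0, -60.0]
contact_force: [0.6, -0.2, 0.4]
gripper_width: 0.0875
```

Emit:
step_arm([
  {"tx": 0,"ty": 0,"tz": 0,"ax": 0,"ay": 0,"az": 0,"claw": -1},
  {"tx": 0,"ty": 0,"tz": 0,"ax": 0,"ay": 0,"az": 0,"claw": -1},
  {"tx": 0,"ty": 0,"tz": 0,"ax": 0,"ay": 0,"az": 0,"claw": -1},
  {"tx": 0,"ty": 0,"tz": 0,"ax": 0,"ay": 0,"az": 0,"claw": -1},
  {"tx": 0,"ty": 0,"tz": 0,"ax": 0,"ay": 0,"az": 0,"claw": -1},
  {"tx": 0,"ty": 0,"tz": 0,"ax": 0,"ay": 0,"az": 0,"claw": -1},
])

```text
time_s: 8.2
tcp_pos: [0.644, -0.113, 0.0376]
eef_rot: [-180.0, -0.0, -60.0]
contact_force: [0.5, -0.2, 1.2]
gripper_width: 0.0458
```

Emit:
step_arm([
  {"tx": 0,"ty": 0,"tz": 20,"ax": 0,"ay": 0,"az": 0,"claw": -1},
  {"tx": 0,"ty": 0,"tz": 30,"ax": 0,"ay": 0,"az": 0,"claw": -1},
  {"tx": 0,"ty": 0,"tz": 30,"ax": 0,"ay": 0,"az": 0,"claw": -1},
  {"tx": -12,"ty": -39,"tz": 0,"ax": 0,"ay": 0,"az": -8,"claw": -1},
  {"tx": -12,"ty": -39,"tz": 0,"ax": 0,"ay": 0,"az": -8,"claw": -1},
  {"tx": -12,"ty": -39,"tz": 0,"ax": 0,"ay": 0,"az": -8,"claw": -1},
  {"tx": -12,"ty": -40,"tz": 0,"ax": 0,"ay": 0,"az": -8,"claw": -1},
  {"tx": 0,"ty": 0,"tz": 0,"ax": 0,"ay": 0,"az": -1,"claw": -1},
  {"tx": 0,"ty": 0,"tz": 0,"ax": 0,"ay": 0,"az": 0,"claw": -1},
  {"tx": 0,"ty": 0,"tz": 0,"ax": 0,"ay": 0,"az": 0,"claw": -1},
])

```text
time_s: 9.2
tcp_pos: [0.596, -0.2696, 0.1173]
eef_rot: [180.0, 0.0, -92.9]
contact_force: [-0.5, 1.2, -1.4]
gripper_width: 0.0458
```

```bash
python3 - <<'E'
from h import *
print(r.get_state()['tcp_pos'])
c=cap('wrist','w5'); cv2.imwrite('pics/m5.png',c['image'])
E
```

```text
[ 0.59602286 -0.2695938   0.11733063]
```

View pics/m5.png

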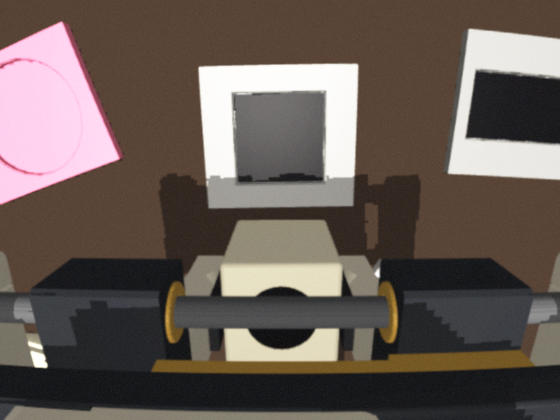

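The wrist view shows the square recess at (233,91)–(326,183), aligned with the held block. The oblong nest is at upper right, with recess corners around (472,70) and (468,136).

```bash
python3 - <<'E'
from h import *
c=load('w5')
q=np.array([atz(c,u,v,.008)[:2]*1000 for u,v in((233,91),(326,91),(326,183),(235,184))]);print(q.round(1),q.mean(0).round(1))
q=np.array([atz(c,u,v,.008)[:2]*1000 for u,v in((200,67),(357,64),(355,207),(208,208))]);print(q.round(1),q.mean(0).round(1))
e=np.array([atz(c,u,v,.008)[:2]*1000 for u,v in((472,70),(468,136))]);print('man rec',e.round(1)); d=e[1]-e[0]; print(np.hypot(*d),np.degrees(np.arctan2(d[1],d[0])), e.mean(0)+43*np.array([-d[1],d[0]])/np.hypot(*d))
P=cloud(c).reshape(-1,3)
e=np.array([atz(c,u,v,.008)[:2]*1000 for u,v in((467,32),(448,173))]);print('man blk',e.round(1)); d=e[1]-e[0]; print(np.hypot(*d),np.degrees(np.arctan2(d[1],d[0])), e.mean(0)+52*np.array([-d[1],d[0]])/np.hypot(*d))
E
```

```text
[[ 623.2 -359.2]
 [ 561.9 -356. ]
 [ 563.1 -293.9]
 [ 627.1 -296.5]] [ 593.8 -326.4]
[[ 643.5 -375.6]
 [ 541.2 -372.1]
 [ 542.5 -275.3]
 [ 648.1 -280. ]] [ 593.8 -325.8]
man rec [[ 463.6 -366.3]
 [ 463.3 -322.6]]
43.71218354124678 90.40569083793596 [ 420.45734173 -344.7355514 ]
man blk [[ 468.4 -390.3]
 [ 475.9 -297. ]]
93.5119857368 85.40222466051995 [ 420.3142053 -339.4860156]
```

Emit:
step_arm([
  {"tx": -1,"ty": -28,"tz": 0,"ax": 0,"ay": 0,"az": 0,"claw": -1},
  {"tx": -1,"ty": -28,"tz": 0,"ax": 0,"ay": 0,"az": 0,"claw": -1},
  {"tx": 0,"ty": 0,"tz": 0,"ax": 0,"ay": 0,"az": 0,"claw": -1},
  {"tx": 0,"ty": 0,"tz": -30,"ax": 0,"ay": 0,"az": 0,"claw": -1},
  {"tx": 0,"ty": 0,"tz": -25,"ax": 0,"ay": 0,"az": 0,"claw": -1},
  {"tx": 0,"ty": 0,"tz": -14,"ax": 0,"ay": 0,"az": 0,"claw": -1},
  {"tx": 0,"ty": 0,"tz": -4,"ax": 0,"ay": 0,"az": 0,"claw": -1},
  {"tx": 0,"ty": 0,"tz": -2,"ax": 0,"ay": 0,"az": 0,"claw": -1},
  {"tx": 0,"ty": 0,"tz": -1,"ax": 0,"ay": 0,"az": 0,"claw": -1},
  {"tx": 0,"ty": 0,"tz": 0,"ax": 0,"ay": 0,"az": 0,"claw": -1},
])

```text
time_s: 10.25
tcp_pos: [0.5947, -0.3261, 0.0426]
eef_rot: [-179.9, -0.0, -93.0]
contact_force: [-0.3, -0.0, -1.3]
gripper_width: 0.046
```

Emit:
step_arm([
  {"tx": 0,"ty": 0,"tz": -1,"ax": 0,"ay": 0,"az": 0,"claw": -1},
  {"tx": 0,"ty": 0,"tz": 0,"ax": 0,"ay": 0,"az": 0,"claw": -1},
  {"tx": 0,"ty": 0,"tz": 0,"ax": 0,"ay": 0,"az": 0,"claw": -1},
])

```text
time_s: 10.55
tcp_pos: [0.5941, -0.3261, 0.0409]
eef_rot: [-180.0, -0.0, -93.0]
contact_force: [0.1, -0.6, -1.5]
gripper_width: 0.0459
```

Emit:
step_arm([
  {"tx": 0,"ty": 0,"tz": -1,"ax": 0,"ay": 0,"az": 0,"claw": -1},
  {"tx": 0,"ty": 0,"tz": 0,"ax": 0,"ay": 0,"az": 0,"claw": -1},
  {"tx": 0,"ty": 0,"tz": 0,"ax": 0,"ay": 0,"az": 0,"claw": -1},
])

```text
time_s: 10.85
tcp_pos: [0.5942, -0.3262, 0.0406]
eef_rot: [-180.0, -0.0, -93.0]
contact_force: [-0.7, 0.7, 5.1]
gripper_width: 0.0461
```

Emit:
step_arm([
  {"tx": 0,"ty": 0,"tz": 0,"ax": 0,"ay": 0,"az": 0,"claw": 1},
  {"tx": 0,"ty": 0,"tz": 0,"ax": 0,"ay": 0,"az": 0,"claw": 1},
  {"tx": 0,"ty": 0,"tz": 0,"ax": 0,"ay": 0,"az": 0,"claw": 1},
  {"tx": 0,"ty": 0,"tz": 0,"ax": 0,"ay": 0,"az": 0,"claw": 1},
  {"tx": 0,"ty": 0,"tz": 0,"ax": 0,"ay": 0,"az": 0,"claw": 1},
  {"tx": 0,"ty": 0,"tz": 30,"ax": 0,"ay": 0,"az": 0,"claw": 1},
  {"tx": 0,"ty": 0,"tz": 30,"ax": 0,"ay": 0,"az": 0,"claw": 1},
  {"tx": 0,"ty": 0,"tz": 35,"ax": 0,"ay": 0,"az": 0,"claw": 1},
  {"tx": -11,"ty": 38,"tz": 5,"ax": 0,"ay": 0,"az": 3,"claw": 1},
  {"tx": -11,"ty": 38,"tz": 5,"ax": 0,"ay": 0,"az": 0,"claw": 1},
  {"tx": -11,"ty": 38,"tz": 5,"ax": 0,"ay": 0,"az": 0,"claw": 1},
  {"tx": -11,"ty": 38,"tz": 5,"ax": 0,"ay": 0,"az": 0,"claw": 1},
])

```text
time_s: 12.05
tcp_pos: [0.5494, -0.1728, 0.1548]
eef_rot: [-180.0, 0.0, -90.0]
contact_force: [1.1, 0.7, -0.2]
gripper_width: 0.0876
```

Emit:
step_arm([
  {"tx": -12,"ty": 38,"tz": 0,"ax": 0,"ay": 0,"az": 0,"claw": 1},
  {"tx": -12,"ty": 38,"tz": 0,"ax": 0,"ay": 0,"az": 0,"claw": 1},
  {"tx": -12,"ty": 38,"tz": 0,"ax": 0,"ay": 0,"az": 0,"claw": 1},
  {"tx": -12,"ty": 38,"tz": 0,"ax": 0,"ay": 0,"az": 0,"claw": 1},
  {"tx": -12,"ty": 38,"tz": 0,"ax": 0,"ay": 0,"az": 0,"claw": 1},
  {"tx": -12,"ty": 38,"tz": 0,"ax": 0,"ay": 0,"az": 0,"claw": 1},
  {"tx": -12,"ty": 38,"tz": 0,"ax": 0,"ay": 0,"az": 0,"claw": 1},
  {"tx": -12,"ty": 38,"tz": 0,"ax": 0,"ay": 0,"az": 0,"claw": 1},
  {"tx": 0,"ty": 38,"tz": 0,"ax": 0,"ay": 0,"az": 0,"claw": 1},
  {"tx": 0,"ty": 0,"tz": 0,"ax": 0,"ay": 0,"az": 0,"claw": 1},
  {"tx": 0,"ty": 0,"tz": 0,"ax": 0,"ay": 0,"az": 0,"claw": 1},
])

```text
time_s: 13.15
tcp_pos: [0.4537, 0.1687, 0.1545]
eef_rot: [180.0, -0.0, -89.9]
contact_force: [0.3, 0.0, 0.5]
gripper_width: 0.0878
```

```bash
python3 - <<'E'
from h import *
print(r.get_state()['tcp_pos'])
c=cap('wrist','w6'); cv2.imwrite('pics/m6.png',c['image']); toprect(c,.05,.064,np.array([.454,.118]),.04)
P=cloud(c).reshape(-1,3); Q=P[(np.hypot(P[:,0]-.454,P[:,1]-.118)<.11)&(P[:,2]>.012)&(P[:,2]<.045)&(np.hypot(P[:,0]-.454,P[:,1]-.118)>.03)]; print('others',Q.min(0) if len(Q) else 0,Q.max(0) if len(Q) else 0,len(Q))
c=cap('side','s6');toprect(c,.05,.064,np.array([.594,-.326]),.04); P=cloud(c).reshape(-1,3);
Q=P[(np.hypot(P[:,0]-.454,P[:,1]-.118)<.11)&(P[:,2]>.012)&(P[:,2]<.045)&(np.hypot(P[:,0]-.454,P[:,1]-.118)>.03)]; print('others',Q.min(0) if len(Q) else 0,Q.max(0) if len(Q) else 0,len(Q))
E
```

```text
[0.45370352 0.16869616 0.15450781]
1996 z 0.0551 c [454.3 120.9] [42.9 42.4] ang 83.7
others [0.50714436 0.21081997 0.01200218] [0.50714436 0.21081997 0.01200218] 1
376 z 0.0584 c [ 593.4 -326. ] [48.1 46.4] ang 86.2
others [0.50305673 0.20977391 0.01488226] [0.50305673 0.20977391 0.01488226] 1
```

View pics/m6.png

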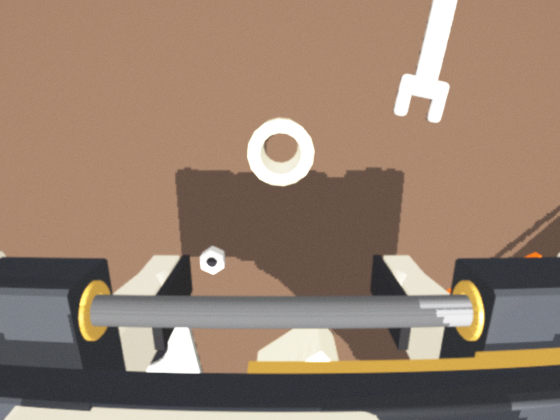

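The sleeve is at (454, 120.5) with the nut well clear. The cage block now measures (593.4, -326), centred in its nest.

Emit:
step_arm([
  {"tx": 0,"ty": -24,"tz": -20,"ax": 0,"ay": 0,"az": 0,"claw": 1},
  {"tx": 0,"ty": -24,"tz": -20,"ax": 0,"ay": 0,"az": 0,"claw": 1},
  {"tx": 0,"ty": 0,"tz": 0,"ax": 0,"ay": 0,"az": 0,"claw": 1},
  {"tx": 0,"ty": 0,"tz": -35,"ax": 0,"ay": 0,"az": 0,"claw": 1},
  {"tx": 0,"ty": 0,"tz": -30,"ax": 0,"ay": 0,"az": 0,"claw": 1},
  {"tx": 0,"ty": 0,"tz": -12,"ax": 0,"ay": 0,"az": 0,"claw": 1},
  {"tx": 0,"ty": 0,"tz": 0,"ax": 0,"ay": 0,"az": 0,"claw": 1},
  {"tx": 0,"ty": 0,"tz": 0,"ax": 0,"ay": 0,"az": 0,"claw": 1},
])

```text
time_s: 14.05
tcp_pos: [0.4544, 0.1197, 0.038]
eef_rot: [-180.0, -0.0, -90.0]
contact_force: [-0.2, -1.3, 0.6]
gripper_width: 0.0876
```

Emit:
step_arm([
  {"tx": 0,"ty": 0,"tz": 0,"ax": 0,"ay": 0,"az": 0,"claw": -1},
  {"tx": 0,"ty": 0,"tz": 0,"ax": 0,"ay": 0,"az": 0,"claw": -1},
  {"tx": 0,"ty": 0,"tz": 0,"ax": 0,"ay": 0,"az": 0,"claw": -1},
  {"tx": 0,"ty": 0,"tz": 0,"ax": 0,"ay": 0,"az": 0,"claw": -1},
  {"tx": 0,"ty": 0,"tz": 0,"ax": 0,"ay": 0,"az": 0,"claw": -1},
  {"tx": 0,"ty": 0,"tz": 0,"ax": 0,"ay": 0,"az": 0,"claw": -1},
  {"tx": 0,"ty": 0,"tz": 20,"ax": 0,"ay": 0,"az": 0,"claw": -1},
  {"tx": 0,"ty": 0,"tz": 30,"ax": 0,"ay": 0,"az": 0,"claw": -1},
  {"tx": 0,"ty": 0,"tz": 30,"ax": 0,"ay": 0,"az": 0,"claw": -1},
  {"tx": 0,"ty": 0,"tz": 0,"ax": 0,"ay": 0,"az": 0,"claw": -1},
])

```text
time_s: 15.05
tcp_pos: [0.456, 0.1213, 0.1211]
eef_rot: [-179.7, 0.2, -89.9]
contact_force: [0.2, 0.4, -0.2]
gripper_width: 0.0426
```

Emit:
step_arm([
  {"tx": 23,"ty": 40,"tz": 0,"ax": 0,"ay": 0,"az": 0,"claw": -1},
  {"tx": 23,"ty": 40,"tz": 0,"ax": 0,"ay": 0,"az": 0,"claw": -1},
  {"tx": 23,"ty": 40,"tz": 0,"ax": 0,"ay": 0,"az": 0,"claw": -1},
  {"tx": 23,"ty": 40,"tz": 0,"ax": 0,"ay": 0,"az": 0,"claw": -1},
  {"tx": 23,"ty": 40,"tz": 0,"ax": 0,"ay": 0,"az": 0,"claw": -1},
  {"tx": 23,"ty": 40,"tz": 0,"ax": 0,"ay": 0,"az": 0,"claw": -1},
  {"tx": 2,"ty": 2,"tz": 0,"ax": 0,"ay": 0,"az": 0,"claw": -1},
  {"tx": 0,"ty": 0,"tz": 0,"ax": 0,"ay": 0,"az": 0,"claw": -1},
  {"tx": 0,"ty": 0,"tz": 0,"ax": 0,"ay": 0,"az": 0,"claw": -1},
])

```text
time_s: 15.95
tcp_pos: [0.5932, 0.3611, 0.1164]
eef_rot: [179.9, -0.1, -90.0]
contact_force: [-0.5, -0.4, -0.6]
gripper_width: 0.0431
```

```bash
python3 - <<'E'
from h import *
print(r.get_state()['tcp_pos'])
c=cap('wrist','w7'); cv2.imwrite('pics/m7.png',c['image'])
E
```

```text
[0.59317083 0.36106615 0.11641534]
```

View pics/m7.png

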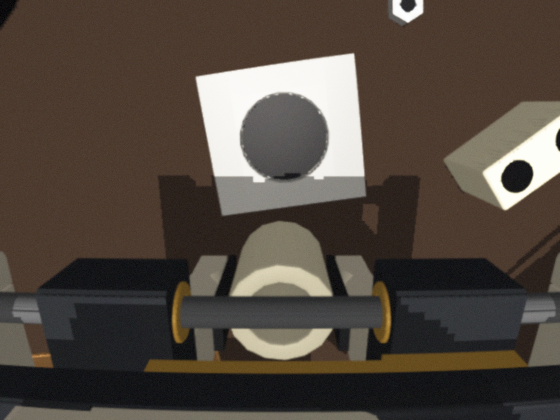

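The small round recess shows as a circle spanning (240,93) to (329,181), centred near (284,137). The held sleeve is in front of it.

```bash
python3 - <<'E'
from h import *
c=load('w7')
for p in((240,137),(329,137),(284.5,93),(284.5,181)): print((atz(c,*p,.008)*1000).round(1))
q=np.array([atz(c,u,v,.008)[:2]*1000 for u,v in((196,76),(354,54),(365,196),(221,215))]);print(q.round(1),q.mean(0).round(1))
E
```

```text
[620.8 302.9   8. ]
[560.4 302.9   8. ]
[590.7 274.3   8. ]
[590.6 333.3   8. ]
[[648.6 263.1]
 [545.8 249.7]
 [533.3 344.1]
 [636.3 358.1]] [591.  303.7]
```

Emit:
step_arm([
  {"tx": -2,"ty": -29,"tz": 0,"ax": 0,"ay": 0,"az": 0,"claw": -1},
  {"tx": -1,"ty": -29,"tz": 0,"ax": 0,"ay": 0,"az": 0,"claw": -1},
  {"tx": 0,"ty": 0,"tz": 0,"ax": 0,"ay": 0,"az": 0,"claw": -1},
  {"tx": 0,"ty": 0,"tz": -30,"ax": 0,"ay": 0,"az": 0,"claw": -1},
  {"tx": 0,"ty": 0,"tz": -30,"ax": 0,"ay": 0,"az": 0,"claw": -1},
  {"tx": 0,"ty": 0,"tz": 0,"ax": 0,"ay": 0,"az": 0,"claw": -1},
  {"tx": 0,"ty": 0,"tz": 0,"ax": 0,"ay": 0,"az": 0,"claw": -1},
])

```text
time_s: 16.7
tcp_pos: [0.5909, 0.3036, 0.0581]
eef_rot: [180.0, -0.0, -90.0]
contact_force: [-0.3, -0.6, -0.4]
gripper_width: 0.0427
```

```bash
python3 - <<'E'
from h import *
print(r.get_state()['tcp_pos'])
b=cap('wrist','w8')['image']; a=cap('side','s8')['image'][105:195,220:340]
cv2.imwrite('pics/m8.png',np.hstack([cv2.resize(a,(400,300),interpolation=cv2.INTER_CUBIC),b[150:360,140:420].repeat(1,0) if 0 else cv2.resize(b[150:360,140:420],(400,300))]))
E
```

```text
[0.59094357 0.30360238 0.05809667]
```

View pics/m8.png

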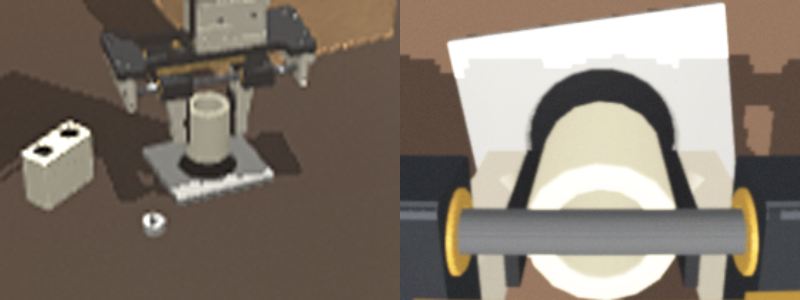

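```bash
python3 - <<'E'
from h import *
c=load('w8'); f=lambda x,y:(140+(x-400)*.7,150+y*.7)
print('rec front',atz(c,*f(602,69),.008).round(4),'L',atz(c,*f(529,135),.008).round(4),'R',atz(c,*f(675,135),.008).round(4))
print('slv front',atz(c,*f(602,102),.020).round(4),'slv sides at bottom',atz(c,*f(542,135),.02).round(4),atz(c,*f(662,135),.02).round(4))
E
```

```text
rec front [0.5908 0.2737 0.008 ] L [0.6196 0.3005 0.008 ] R [0.562  0.3006 0.008 ]
slv front [0.5908 0.283  0.02  ] slv sides at bottom [0.613  0.2958 0.02  ] [0.5687 0.2958 0.02  ]
```

Centred to about 1 mm. Lowering.

Emit:
step_arm([
  {"tx": 0,"ty": 0,"tz": -10,"ax": 0,"ay": 0,"az": 0,"claw": -1},
  {"tx": 0,"ty": 0,"tz": -5,"ax": 0,"ay": 0,"az": 0,"claw": -1},
  {"tx": 0,"ty": 0,"tz": -2,"ax": 0,"ay": 0,"az": 0,"claw": -1},
  {"tx": 0,"ty": 0,"tz": -1,"ax": 0,"ay": 0,"az": 0,"claw": -1},
  {"tx": 0,"ty": 0,"tz": 0,"ax": 0,"ay": 0,"az": 0,"claw": -1},
  {"tx": 0,"ty": 0,"tz": 0,"ax": 0,"ay": 0,"az": 0,"claw": -1},
])

```text
time_s: 17.4
tcp_pos: [0.591, 0.3043, 0.0419]
eef_rot: [-179.9, 0.0, -89.9]
contact_force: [-6.5, -2.1, 16.9]
gripper_width: 0.0427
```

Emit:
step_arm([
  {"tx": 0,"ty": 0,"tz": 1,"ax": 0,"ay": 0,"az": 0,"claw": -1},
  {"tx": 0,"ty": 0,"tz": 0,"ax": 0,"ay": 0,"az": 0,"claw": 1},
  {"tx": 0,"ty": 0,"tz": 0,"ax": 0,"ay": 0,"az": 0,"claw": 1},
  {"tx": 0,"ty": 0,"tz": 0,"ax": 0,"ay": 0,"az": 0,"claw": 1},
  {"tx": 0,"ty": 0,"tz": 0,"ax": 0,"ay": 0,"az": 0,"claw": 1},
  {"tx": 0,"ty": 0,"tz": 0,"ax": 0,"ay": 0,"az": 0,"claw": 1},
  {"tx": 0,"ty": 0,"tz": 30,"ax": 0,"ay": 0,"az": 0,"claw": 1},
  {"tx": 0,"ty": 0,"tz": 35,"ax": 0,"ay": 0,"az": 0,"claw": 1},
  {"tx": 0,"ty": 0,"tz": 35,"ax": 0,"ay": 0,"az": 0,"claw": 1},
  {"tx": 0,"ty": 0,"tz": 0,"ax": 0,"ay": 0,"az": 0,"claw": 1},
])

```text
time_s: 18.4
tcp_pos: [0.5936, 0.3057, 0.1464]
eef_rot: [-179.6, 0.3, -89.9]
contact_force: [0.6, 1.0, -0.2]
gripper_width: 0.0875
```

Emit:
step_arm([
  {"tx": -16,"ty": 5,"tz": 3,"ax": 0,"ay": 0,"az": -7.5,"claw": 1},
  {"tx": -16,"ty": 5,"tz": 3,"ax": 0,"ay": 0,"az": -7.5,"claw": 1},
  {"tx": -16,"ty": 5,"tz": 3,"ax": 0,"ay": 0,"az": -7.5,"claw": 1},
  {"tx": -16,"ty": 5,"tz": 3,"ax": 0,"ay": 0,"az": -7.5,"claw": 1},
  {"tx": -16,"ty": 5,"tz": 3,"ax": 0,"ay": 0,"az": -7.5,"claw": 1},
  {"tx": -16,"ty": 5,"tz": 3,"ax": 0,"ay": 0,"az": -7.5,"claw": 1},
  {"tx": -16,"ty": 5,"tz": 1,"ax": 0,"ay": 0,"az": -7.5,"claw": 1},
  {"tx": 0,"ty": 0,"tz": 0,"ax": 0,"ay": 0,"az": 0,"claw": 1},
  {"tx": 0,"ty": 0,"tz": 0,"ax": 0,"ay": 0,"az": 0,"claw": 1},
])

```text
time_s: 19.3
tcp_pos: [0.479, 0.3392, 0.1595]
eef_rot: [-180.0, 0.0, -142.3]
contact_force: [0.4, 0.1, -0.3]
gripper_width: 0.0877
```

```bash
python3 - <<'E'
from h import *
s=r.get_state();print(s['tcp_pos'],s['joints'].round(0))
c=cap('wrist','w9'); toprect(c,.05,.064,np.array([.442,.3075]),.05)
c=cap('side','s9'); toprect(c,.05,.067,np.array([.591,.304]),.035); toprect(c,.05,.064,np.array([.442,.3075]),.05)
P=cloud(load('w9')).reshape(-1,3);d=np.hypot(P[:,0]-.442,P[:,1]-.3075); Q=P[(d<.1)&(d>.045)&(P[:,2]>.012)&(P[:,2]<.1)];print(len(Q),Q[:5])
E
```

```text
[0.47895683 0.33915184 0.15953838] [  54.   16.  -17.    0.  -56. -107.]
4537 z 0.0554 c [440.3 308.9] [70.1 29.8] ang 36.8
92 z 0.0569 c [591.8 302.9] [45.6 39.6] ang 74.6
143 z 0.0570 c [440.3 307.2] [72.2 31.5] ang 37.8
0 []
```

Emit:
step_arm([
  {"tx": -20,"ty": -15,"tz": -20,"ax": 0,"ay": 0,"az": 0,"claw": 1},
  {"tx": -19,"ty": -15,"tz": -20,"ax": 0,"ay": 0,"az": 0,"claw": 1},
  {"tx": 0,"ty": 0,"tz": 0,"ax": 0,"ay": 0,"az": 0,"claw": 1},
  {"tx": 0,"ty": 0,"tz": -35,"ax": 0,"ay": 0,"az": 0,"claw": 1},
  {"tx": 0,"ty": 0,"tz": -35,"ax": 0,"ay": 0,"az": 0,"claw": 1},
  {"tx": 0,"ty": 0,"tz": -12,"ax": 0,"ay": 0,"az": 0,"claw": 1},
  {"tx": 0,"ty": 0,"tz": 0,"ax": 0,"ay": 0,"az": 0,"claw": 1},
  {"tx": 0,"ty": 0,"tz": 0,"ax": 0,"ay": 0,"az": 0,"claw": 1},
])

```text
time_s: 20.2
tcp_pos: [0.4409, 0.3095, 0.0384]
eef_rot: [-180.0, 0.0, -142.5]
contact_force: [0.1, 0.7, 1.1]
gripper_width: 0.0874
```

Emit:
step_arm([
  {"tx": 0,"ty": 0,"tz": 0,"ax": 0,"ay": 0,"az": 0,"claw": -1},
  {"tx": 0,"ty": 0,"tz": 0,"ax": 0,"ay": 0,"az": 0,"claw": -1},
  {"tx": 0,"ty": 0,"tz": 0,"ax": 0,"ay": 0,"az": 0,"claw": -1},
  {"tx": 0,"ty": 0,"tz": 0,"ax": 0,"ay": 0,"az": 0,"claw": -1},
  {"tx": 0,"ty": 0,"tz": 0,"ax": 0,"ay": 0,"az": 0,"claw": -1},
  {"tx": 0,"ty": 0,"tz": 0,"ax": 0,"ay": 0,"az": 0,"claw": -1},
  {"tx": 0,"ty": 0,"tz": 0,"ax": 0,"ay": 0,"az": 0,"claw": -1},
  {"tx": 0,"ty": 0,"tz": 20,"ax": 0,"ay": 0,"az": 0,"claw": -1},
  {"tx": 0,"ty": 0,"tz": 30,"ax": 0,"ay": 0,"az": 0,"claw": -1},
  {"tx": 0,"ty": 0,"tz": 40,"ax": 0,"ay": 0,"az": 0,"claw": -1},
  {"tx": 0,"ty": 0,"tz": 0,"ax": 0,"ay": 0,"az": 0,"claw": -1},
])

```text
time_s: 21.3
tcp_pos: [0.442, 0.3112, 0.1324]
eef_rot: [179.9, 0.5, -142.4]
contact_force: [0.9, 1.6, -1.5]
gripper_width: 0.0302
```

Emit:
step_arm([
  {"tx": 8,"ty": -38,"tz": 0,"ax": 0,"ay": 0,"az": 0,"claw": -1},
  {"tx": 8,"ty": -38,"tz": 0,"ax": 0,"ay": 0,"az": 0,"claw": -1},
  {"tx": 8,"ty": -38,"tz": 0,"ax": 0,"ay": 0,"az": 0,"claw": -1},
  {"tx": 8,"ty": -38,"tz": 0,"ax": 0,"ay": 0,"az": 0,"claw": -1},
  {"tx": 8,"ty": -38,"tz": 0,"ax": 0,"ay": 0,"az": -4,"claw": -1},
  {"tx": 8,"ty": -38,"tz": 0,"ax": 0,"ay": 0,"az": -4,"claw": -1},
  {"tx": 0,"ty": -38,"tz": 0,"ax": 0,"ay": 0,"az": -4,"claw": -1},
  {"tx": 0,"ty": -38,"tz": 0,"ax": 0,"ay": 0,"az": -4,"claw": -1},
  {"tx": 0,"ty": -38,"tz": 0,"ax": 0,"ay": 0,"az": -4,"claw": -1},
  {"tx": 0,"ty": -38,"tz": 0,"ax": 0,"ay": 0,"az": -4,"claw": -1},
])

```text
time_s: 22.3
tcp_pos: [0.4873, -0.0725, 0.1269]
eef_rot: [180.0, -0.0, -166.7]
contact_force: [1.4, 0.0, -1.4]
gripper_width: 0.0299
```

Emit:
step_arm([
  {"tx": 0,"ty": -38,"tz": 0,"ax": 0,"ay": 0,"az": -4,"claw": -1},
  {"tx": 0,"ty": -38,"tz": 0,"ax": 0,"ay": 0,"az": -4,"claw": -1},
  {"tx": 0,"ty": -38,"tz": 0,"ax": 0,"ay": 0,"az": -4,"claw": -1},
  {"tx": -6,"ty": -38,"tz": 0,"ax": 0,"ay": 0,"az": -4,"claw": -1},
  {"tx": -6,"ty": -38,"tz": 0,"ax": 0,"ay": 0,"az": -3.5,"claw": -1},
  {"tx": -6,"ty": -38,"tz": 0,"ax": 0,"ay": 0,"az": 0,"claw": -1},
  {"tx": 0,"ty": -37,"tz": 0,"ax": 0,"ay": 0,"az": 0,"claw": -1},
  {"tx": 0,"ty": 0,"tz": 0,"ax": 0,"ay": 0,"az": 0,"claw": -1},
  {"tx": 0,"ty": 0,"tz": 0,"ax": 0,"ay": 0,"az": 0,"claw": -1},
])

```text
time_s: 23.2
tcp_pos: [0.469, -0.3366, 0.1264]
eef_rot: [180.0, -0.1, 173.9]
contact_force: [-0.3, 1.1, -2.1]
gripper_width: 0.0298
```

```bash
python3 - <<'E'
from h import *
s=r.get_state();print(s['tcp_pos'],s['eef_rot'])
c=cap('wrist','w10'); cv2.imwrite('pics/m10.png',c['image'])
E
```

```text
[ 0.46901713 -0.33659314  0.12635739] [ 1.79959630e+02 -1.00817016e-01  1.73860500e+02]
```

View pics/m10.png

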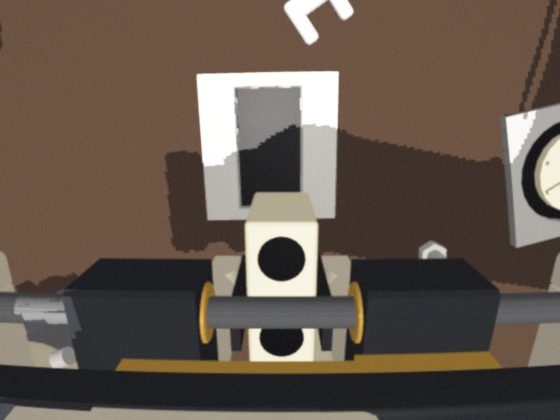

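The held manifold lines up with the oblong recess, whose corners are at (236,87), (301,86), (301,205) and (239,205).

```bash
python3 - <<'E'
from h import *
c=load('w10')
for L in(((236,87),(301,86),(301,206),(239,207)),((198,75),(339,71),(335,219),(207,220))):
    q=np.array([atz(c,u,v,.008)[:2]*1000 for u,v in L]);print(q.round(1),q.mean(0).round(1),[round(np.degrees(np.arctan2(*(q[j]-q[i])[::-1])),1) for i,j in((0,3),(1,2),(0,1),(3,2))])
P=cloud(c).reshape(-1,3); m=(np.hypot(P[:,0]-.469,P[:,1]+.337)<.06)&(P[:,2]>.138)&(P[:,2]<.152);print(P[m].min(0),P[m].max(0),m.sum())
E
```

```text
[[ 375.2 -357.5]
 [ 379.4 -313.3]
 [ 464.  -321.2]
 [ 459.8 -367.1]] [ 419.6 -339.8] [np.float64(-6.5), np.float64(-5.4), np.float64(84.6), np.float64(84.8)]
[[ 364.4 -382.2]
 [ 372.3 -286.7]
 [ 476.8 -296.7]
 [ 467.2 -392.6]] [ 420.2 -339.6] [np.float64(-5.8), np.float64(-5.5), np.float64(85.3), np.float64(84.3)]
[ 0.45483929 -0.36223635  0.13801004] [ 0.481271   -0.30917729  0.15198507] 828
```

Emit:
step_arm([
  {"tx": -25,"ty": -2,"tz": 0,"ax": 0,"ay": 0,"az": 0.5,"claw": -1},
  {"tx": -25,"ty": -2,"tz": 0,"ax": 0,"ay": 0,"az": 0,"claw": -1},
  {"tx": 0,"ty": 0,"tz": 0,"ax": 0,"ay": 0,"az": 0,"claw": -1},
  {"tx": 0,"ty": 0,"tz": -35,"ax": 0,"ay": 0,"az": 0,"claw": -1},
  {"tx": 0,"ty": 0,"tz": -30,"ax": 0,"ay": 0,"az": 0,"claw": -1},
  {"tx": 0,"ty": 0,"tz": -15,"ax": 0,"ay": 0,"az": 0,"claw": -1},
  {"tx": 0,"ty": 0,"tz": -5,"ax": 0,"ay": 0,"az": 0,"claw": -1},
  {"tx": 0,"ty": 0,"tz": -2,"ax": 0,"ay": 0,"az": 0,"claw": -1},
  {"tx": 0,"ty": 0,"tz": 0,"ax": 0,"ay": 0,"az": 0,"claw": -1},
  {"tx": 0,"ty": 0,"tz": 0,"ax": 0,"ay": 0,"az": 0,"claw": -1},
])

```text
time_s: 24.25
tcp_pos: [0.4213, -0.3389, 0.0417]
eef_rot: [-180.0, 0.1, 174.6]
contact_force: [-1.2, 5.3, 9.2]
gripper_width: 0.03
```

Emit:
step_arm([
  {"tx": 0,"ty": 0,"tz": 0,"ax": 0,"ay": 0,"az": 0,"claw": 1},
  {"tx": 0,"ty": 0,"tz": 0,"ax": 0,"ay": 0,"az": 0,"claw": 1},
  {"tx": 0,"ty": 0,"tz": 0,"ax": 0,"ay": 0,"az": 0,"claw": 1},
  {"tx": 0,"ty": 0,"tz": 0,"ax": 0,"ay": 0,"az": 0,"claw": 1},
  {"tx": 0,"ty": 0,"tz": 0,"ax": 0,"ay": 0,"az": 0,"claw": 1},
  {"tx": 0,"ty": 0,"tz": 30,"ax": 0,"ay": 0,"az": 0,"claw": 1},
  {"tx": 0,"ty": 0,"tz": 40,"ax": 0,"ay": 0,"az": 0,"claw": 1},
  {"tx": 0,"ty": 0,"tz": 40,"ax": 0,"ay": 0,"az": 0,"claw": 1},
  {"tx": 10,"ty": 40,"tz": 20,"ax": 0,"ay": 0,"az": 0,"claw": 1},
  {"tx": 10,"ty": 40,"tz": 20,"ax": 0,"ay": 0,"az": 0,"claw": 1},
  {"tx": 10,"ty": 40,"tz": 20,"ax": 0,"ay": 0,"az": 0,"claw": 1},
  {"tx": 10,"ty": 40,"tz": 20,"ax": 0,"ay": 0,"az": 0,"claw": 1},
])

```text
time_s: 25.45
tcp_pos: [0.4599, -0.1787, 0.2315]
eef_rot: [180.0, 0.0, 174.5]
contact_force: [1.3, -0.4, 0.0]
gripper_width: 0.0875
```

Emit:
step_arm([
  {"tx": 10,"ty": 40,"tz": 10,"ax": 0,"ay": 0,"az": 0,"claw": 1},
  {"tx": 10,"ty": 40,"tz": 10,"ax": 0,"ay": 0,"az": 0,"claw": 1},
  {"tx": 10,"ty": 40,"tz": 10,"ax": 0,"ay": 0,"az": 0,"claw": 1},
  {"tx": 10,"ty": 40,"tz": 10,"ax": 0,"ay": 0,"az": 0,"claw": 1},
  {"tx": 0,"ty": 0,"tz": 0,"ax": 0,"ay": 0,"az": 0,"claw": 1},
  {"tx": 0,"ty": 0,"tz": 0,"ax": 0,"ay": 0,"az": 0,"claw": 1},
])

```text
time_s: 26.05
tcp_pos: [0.5, -0.0191, 0.2705]
eef_rot: [180.0, -0.0, 174.6]
contact_force: [0.3, -0.6, 0.3]
gripper_width: 0.0876
```

```bash
python3 - <<'E'
from h import *
c=cap('side','s11')
for n,x,y in(('plate',.458,-.112),('cage',.594,-.326),('sleeve',.591,.304),('man',.42,-.34)): print(n,end=' ');toprect(c,.05,.067,np.array([x,y]),.045)
cv2.imwrite('pics/m11.png',cv2.resize(c['image'][120:360,140:460],(800,600),interpolation=cv2.INTER_CUBIC))
E
```

```text
plate 109 z 0.0616 c [ 457.8 -109.8] [28.9 28.9] ang 44.3
cage 376 z 0.0584 c [ 593.9 -325.1] [49.  46.5] ang 86.7
sleeve 0 z nan c [0. 0.] [0. 0.] ang 0.0
man 439 z 0.0584 c [ 422.3 -340.1] [32.1 69.4] ang 84.5
  return _methods._mean(a, axis=axis, dtype=dtype,
  ret = ret.dtype.type(ret / rcount)
```

View pics/m11.png

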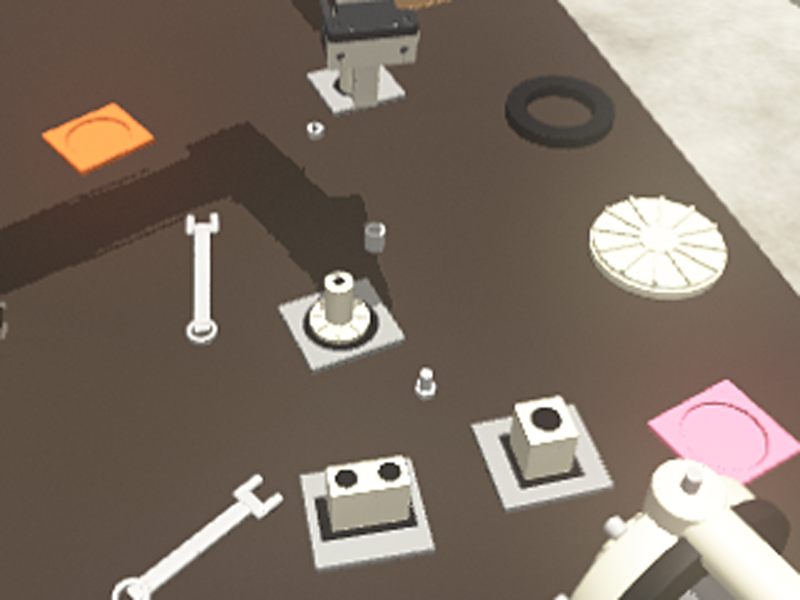

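Plate, cage and manifold sit in their recesses with floor rim visible all round. The gripper hides the sleeve, so I'll move aside and check it.

Emit:
step_arm([
  {"tx": 35,"ty": -20,"tz": 0,"ax": 0,"ay": 0,"az": 0,"claw": 1},
  {"tx": 35,"ty": -20,"tz": 0,"ax": 0,"ay": 0,"az": 0,"claw": 1},
  {"tx": 35,"ty": -20,"tz": 0,"ax": 0,"ay": 0,"az": 0,"claw": 1},
  {"tx": 35,"ty": -20,"tz": 0,"ax": 0,"ay": 0,"az": 0,"claw": 1},
  {"tx": 30,"ty": -10,"tz": 0,"ax": 0,"ay": 0,"az": 0,"claw": 1},
  {"tx": 0,"ty": 0,"tz": 0,"ax": 0,"ay": 0,"az": 0,"claw": 1},
  {"tx": 0,"ty": 0,"tz": 0,"ax": 0,"ay": 0,"az": 0,"claw": 1},
  {"tx": 0,"ty": 0,"tz": 0,"ax": 0,"ay": 0,"az": 0,"claw": 1},
])

```text
time_s: 26.9
tcp_pos: [0.6691, -0.1108, 0.2703]
eef_rot: [-180.0, -0.0, 174.4]
contact_force: [-0.1, -1.2, 0.2]
gripper_width: 0.0877
```

```bash
python3 - <<'E'
from h import *
c=cap('side','s12'); toprect(c,.05,.067,np.array([.591,.304]),.035)
cv2.imwrite('pics/m12.png',cv2.resize(c['image'][120:195,235:335],(800,600),interpolation=cv2.INTER_CUBIC))
E
```

```text
93 z 0.0575 c [591.7 302.9] [43.2 39.6] ang 74.7
```

View pics/m12.png

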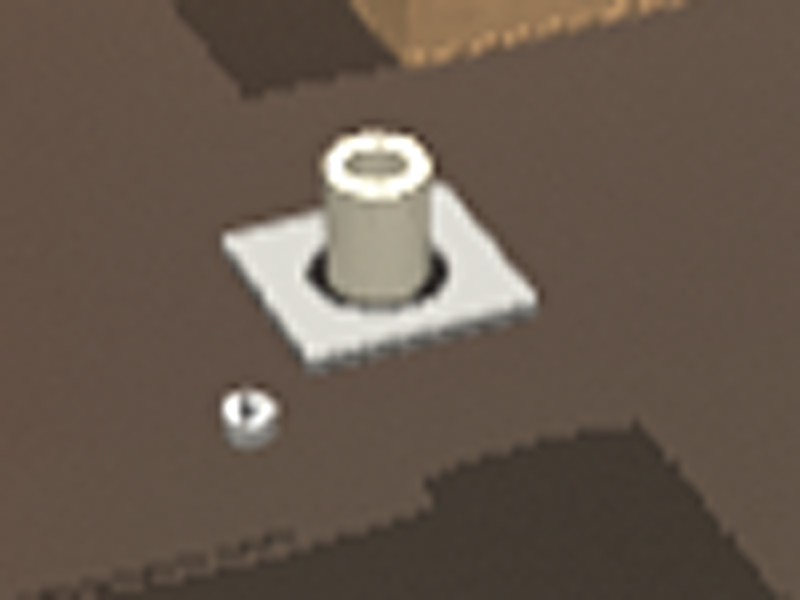

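The sleeve stands upright in its recess, with dark floor visible on both sides. Handing in.

```bash
python3 -c "
from h import *
print(r.close_job())"
```

```text
the job is handed in; nothing more can be done
None
```

All four ivory parts are in their matching grey nests, upright and released, and I handed the job in at about 27 s on the robot's clock.

- **Fit:** My last depth checks put each part's centre within about 3 mm of its recess centre, against the 8 mm of play on every side. The final pictures show dark recess floor around each part.
- **Height:** The tops measured about 58 to 62 mm, which fits the parts resting on the 3 mm recess floors.
- **Contact:** Each lowering ended with 5 to 17 N on the floor before I released.
- **Disagreement:** The first side-view estimate of the sleeve's nest was about 7 mm off the close wrist-camera reading. I used the wrist reading, and a second look just before lowering confirmed it.
- **Mishap:** My first move call was refused because it left out some keys; nothing moved. No other check failed.

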